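# Open the parts drawer and balance the link plate on the test dome

## Task

Pull the top drawer of the blue bench cabinet out to its stop and leave it there. Take the dark link plate with the yellow dot out of it and set it gently, dot up, on the crown of the steel balancing dome, so that it stays balanced there close to level on its own. Leave the brass collar in the drawer and do not disturb or drop anything.

Things in the scene. Friction and masses are not known exactly. Their poses are not given: they have to be found in the camera images.
- drawer (a joint): how far the top drawer is pulled out (m): 0 shut, 0.150 at its stop; starts 0 to 12 mm ajar. It slides stiffly (about 3 N) and stays where it is left. Walls 35 mm high part it into two front bins, left and right, each 140 mm deep (along the slide) and 144 mm wide, open to the sky when fully out. The plate lies in one bin, the collar in the other.
- drawer_handle (a point): centre of the top drawer's handle, a level steel bar 12 mm thick, 140 mm long, on posts 62 mm either side; its axis is 40 mm off the drawer front (34 mm free gap behind it), 125 mm above the bench, 25 mm below the cabinet's top. Axes: x into the cabinet (opens to -x), y along the bar, z up. A like bar 69 mm lower is on the lower drawer, which is locked.
- drawer_floor (a point): middle of the floor of the two front bins of the top drawer, on its upper face, 80 mm above the bench, 122 mm behind the handle's axis; moves with the drawer, axes as the handle's. Plate and collar lie on this floor. The drawer front stands 61 mm above it. The fixed blue cabinet is 250 deep x 320 wide x 150 mm high.
- plate: dark cast-iron link plate, a flat bar 90 (x) x 40 (y) x 14 mm (z), about 0.33 kg, centre of mass at its middle, a yellow dot in the middle of its top face. Origin at the centre of its underside, z up. It lies flat in one front bin of the top drawer, hidden until the drawer is out, its long side roughly along the slide.
- collar: brass ring, 56 mm outside, 30 mm bore, 20 mm high, lying flat in the other front bin. Origin at the centre of its underside. Stays in the drawer.
- dome_crown (a point): highest point of the balancing dome: a bare metal half-ball of radius 60 mm on a yellow cylinder of radius 60 mm with a flange of radius 72 mm, 8 mm thick, bolted to the bench, crown 110 mm above the bench; axis z up. A plate laid on it d off centre comes to rest tilted by about d / 53 mm rad.
- can: green can, 60 mm across, 130 mm high, standing on the bench beyond the dome; origin at the centre of its underside. A bystander.
- deburrer: green-handled deburring tool like a screwdriver, 180 mm long, lying on the bench to the robot's right of the dome; origin under its middle. A bystander.

How it is judged:
On the way:
1. the top drawer is out to its stop (within 5 mm) (value of joint drawer above 0.145 m), for 0.2 s.
At the end, for the whole second after the job is handed in: The top drawer is still out at its stop (within 7 mm). The plate lies on the dome alone, dot up, its centre within 20 mm of the crown, tilted less than 0.2 rad (11 degrees), at rest (under 30 mm/s and 0.5 rad/s). The collar lies in the drawer (value of joint drawer above 0.143 m and contact force between plate and dome above 0.5 N and horizontal distance between plate and dome_crown below 0.02 m and z of plate in the frame of dome_crown between -0.004 and 0.012 m and angle between plate's own z axis and vertical below 0.2 rad and linear speed of plate below 0.03 m/s and angular speed of plate below 0.5 rad/s and z of collar in the frame of drawer_floor between -0.005 and 0.02 m and horizontal distance between collar and drawer_floor below 0.16 m); the robot touches nothing.
It fails at once if the plate is pressed or dropped on the dome with more than 30 N (contact force between plate and dome above 30 N).
It fails at once if the plate falls to the bench (its centre under 60 mm) (height (world z) of plate below 0.06 m).
It fails at once if the can is moved by more than 30 mm or tipped (distance of can from where it was at the start of the episode above 0.03 m or angle between can's own z axis and vertical above 0.5 rad).
It fails at once if the deburring tool is moved by more than 40 mm (distance of deburrer from where it was at the start of the episode above 0.04 m).
It also fails if it takes over 64 s, if anything falls off the work surface, if the arm or the gripper's body presses on something with over 40 N, if the wrist force passes 120 N, or if a joint passes its speed limit or range.

## Robot

A 7-joint arm with a two-finger parallel gripper is mounted at the origin on the work surface. World frame = base frame: x ahead of the robot, y to its left, z up, the work surface at z = 0. Lengths are in m, angles in rad, forces in N, time in s.
With the tool pointing down it reaches from about 0.425 to 0.875 m from the base axis. Payload 4.7 kg.
Tool frame: the origin (TCP) lies at the very end of the fingers, on their centre line; the grasp point (between the pads) lies 19 mm behind it (grip_depth is the distance from the TCP to the grasp point, in m); z points along the fingers, y is the line along which they close (so a half turn about z gives the same grasp; the last joint's range is limited). The gripper opens to 85 mm and grips with 20 to 120 N. Pads are 22 mm wide; open, the fingers measure 114 mm over their backs; the gripper's body (76 mm by 85 mm) begins 54 mm behind the grasp point. The pads swing forward as they close: fully open they stand 13 mm farther back than shut.
Start: joints at [1.161, 0.321, -0.07, 1.45, 0.023, 1.371, -0.057], TCP at [0.267, -0.593, 0.231] pointing down, gripper open.
Joint ranges: [-2.86, 2.86], [-0.3, 2.09], [-1.38, 1.24], [0.06, 2.45], [-1.56, 4.7], [0.09, 2.05], [-2.69, 2.69]. Speed limits (rad/s): [2.57, 2.57, 3.14, 3.14, 3.14, 3.14, 3.14].

## Interface

Orientations are given as a unit quaternion [x, y, z, w].
In Python, from plant import read_state, camera, job_done, trace, grip_depth gives the robot as it stands. The module is installed in compiled form; this text tells all that it offers.
- The arm moves only by the tool step_arm, never from a script. Its argument "steps" is a list of rows, each a list of 3 entries, a list of its own where there are three numbers: the closure, from -1 (fully open) to 1 (shut), then the shift along the tool's x, y, z as a fraction of full scale, then the turn, a rotation vector about the tool's x, y, z as a fraction of full scale. In form: [[fingers, [tx, ty, tz], [wx, wy, wz]], ...]. A call has 1 to 20 rows; each row is the pose to reach, as a shift and turn from the pose commanded when the call began, along the tool's axes at that moment, turning the shorter way round; what a row does not reach only later rows make up. Full scale, the value 1, is 300 mm for a shift and 360 degrees for a turn. A row lasts 1/12 s, in which the tool goes at most 41.7 mm and 7.16 degrees, less where a joint would pass 70% of its speed; a pose out of reach is approached as far as the arm can. A call with a number of a shift or a turn outside -1 to 1 is refused whole. A call with a gripper value outside its range is refused whole. The fingers move at their own pace and stop on an object; "squeeze" is the grip in N (left out, the last holds). Time passes only in rows, so rows that repeat a pose let the fingers close. It gives the time, the measured TCP pose, the force, the opening and the grip force at its end, in the units of the state.
- read_state(): the state, without advancing time (a new reading comes with each control period).
- camera(name): name is "side" or "top"; returns a dict with "frame" (384x512x3 uint8, red, green, blue), "depth" (384x512 float32, m along the optical axis (not along the pixel's ray), 0 where there is no reading), "vfov" (degrees; the focal length in pixels is half the picture's height over the tangent of half this angle, whatever the lens; pixels are square), "cx", "cy" (the principal point, pixels), "extrinsics" (4x4, takes a point from camera to world coordinates). Camera axes: x right, y up, looking along -z (the intrinsics and any distortion apply to the point x, -y, -z); pixel columns grow to the right and rows downward; lengths in m; the calibration is good to about 2 mm. A picture is of the moment at which its call begins.
- job_done(): hands the job in; it is judged then, once.
Trained networks look in the newest picture that a camera, given by its name, has taken for a name from the list of things; names that differ only in an ending like _2 or _b are one class to them, and where a whole thing is asked for, a point or a joint stands for the part that bears it (a point fixed in the world has none). Each returns a list of dicts, best first, with "confidence" (0 to 1); they miss things now and then, are a little off and sometimes report something else, mostly with a low value. They report only what shows in the picture. A call takes as long as a camera call.
- trace(camera, thing): "pixels" (384x512 bool, what is visible of it) and "pixel" ([row, column] in pixels, amid what is visible of it).
The state is a dict: "time_s": time; "qpos": joint angles; "dq": joint speeds; "effort": joint torques, N m; "tool_pos": TCP position; "tool_rot": TCP orientation; "wrist_force": force on the tool from outside, world axes, zero at the start; "torque": the same for the moment, N m; "width": finger opening in m; "grasp_force": force on a finger pad.
Only numpy, scipy, OpenCV 4.12 (cv2) and the standard library are available. Lean on these libraries where they do the work, as an engineer would, in place of code of your own. Each camera call takes 0.05 s, during which the arm holds its last target. There are 200 camera calls.

## Working session

There is one attempt and no reset: what is moved stays moved. The work goes in short steps, Python scripts to look and compute and a tool call to move; the robot and the scene stay as the last step left them, time stands still between calls to the robot, and variables do not carry over. Pictures are saved under pics/ and viewed, at most 10 in all, crops included, and the job is handed in when it is done.

Besides the shell and the picture viewer there is one more tool, called after "Call:" in YAML: its name, and indented under it one key for each argument. step_arm: Moves the arm, as the interface text tells. Its arguments: {"type":"object","properties":{"steps":{"type":"array","items":{"type":"array"}},"squeeze":{"type":"number"}},"required":["steps"]}

```bash
mkdir -p pics; cat > h.py <<'E'
import numpy as np, cv2
from scipy.spatial.transform import Rotation as R
from plant import read_state, camera, job_done, trace, grip_depth
def pts(c):
    d=c["depth"]; h,w=d.shape; f=h/2/np.tan(np.radians(c["vfov"])/2)
    v,u=np.mgrid[:h,:w]
    P=np.stack([(u-c["cx"])/f*d,-(v-c["cy"])/f*d,-d],-1)
    E=c["extrinsics"]; return P@E[:3,:3].T+E[:3,3]
def save(c,n): cv2.imwrite(f"pics/{n}.png",cv2.cvtColor(c["frame"],cv2.COLOR_RGB2BGR))
def tool(target):
    s=read_state(); r=R.from_quat(s["tool_rot"]); return r.inv().apply(np.array(target)-s["tool_pos"])/0.3
E
python3 - <<'E'
from h import *
np.set_printoptions(precision=4,suppress=True)
s=read_state(); print(s, R.from_quat(s["tool_rot"]).as_matrix(), grip_depth)
for n in("side","top"):
    c=camera(n); save(c,n+"0"); P=pts(c); print(n,{k:c[k] for k in("vfov","cx","cy")},c["extrinsics"],[k for k in c])
    for t in("drawer_handle","drawer","dome_crown","can","deburrer","plate"):
        for r in trace(n,t)[:2]:
            m=r["pixels"]&(c["depth"]>0); q=P[m]
            print(t,round(r["confidence"],2),r["pixel"],m.sum(),np.median(q,0) if len(q) else"",*(np.percentile(q,[2,98],axis=0) if len(q) else ""))
E
```

```text
{'time_s': 0.0, 'qpos': array([ 1.1611,  0.3218, -0.0701,  1.4517,  0.0226,  1.3708, -0.0569]), 'dq': array([-0.0003,  0.0009, -0.0009,  0.0005,  0.0004, -0.0001,  0.0016]), 'effort': array([  0.    , -49.3573,  -0.3818, -31.4331,   0.0131,   0.0115,
         0.    ]), 'tool_pos': array([ 0.267 , -0.592 ,  0.2302]), 'tool_rot': array([ 0.9776,  0.2103, -0.0003, -0.0009]), 'wrist_force': array([-0.2456,  0.4418, -0.3652]), 'torque': array([-0.0313, -0.0051, -0.0028]), 'grasp_force': 0.0, 'width': 0.08559774344679255} [[ 0.9115  0.4113 -0.0009]
 [ 0.4113 -0.9115  0.0017]
 [-0.0001 -0.0019 -1.    ]] 0.0187
side {'vfov': 48.927278852245095, 'cx': 251.3917364374908, 'cy': 190.21863046976702} [[-0.8699  0.3159 -0.3787  0.2082]
 [-0.4928 -0.5264  0.6929  0.6183]
 [ 0.0195  0.7894  0.6136  0.7243]
 [ 0.      0.      0.      1.    ]] ['frame', 'depth', 'vfov', 'cx', 'cy', 'extrinsics']
drawer_handle 0.77 [236.4, 177.6] 2881 [0.6473 0.1378 0.1236] [ 0.6049 -0.0296  0.0774] [0.7124 0.2654 0.1414]
drawer 0.62 [230.2, 178.3] 2986 [0.6478 0.1322 0.1229] [ 0.6041 -0.0322  0.0748] [0.7148 0.2653 0.1
[... 666 characters left out ...]
1.     -0.0052 -0.002  -0.1211]
 [-0.0027  0.1386  0.9903  1.2437]
 [ 0.      0.      0.      1.    ]] ['frame', 'depth', 'vfov', 'cx', 'cy', 'extrinsics']
drawer_handle 0.69 [180.2, 170.7] 1518 [0.6539 0.1108 0.13  ] [ 0.6053 -0.0332  0.0766] [0.697  0.2552 0.1452]
drawer 0.97 [179.5, 172.8] 1705 [0.6531 0.1126 0.129 ] [ 0.6049 -0.0359  0.0071] [0.6975 0.2566 0.1453]
dome_crown 0.7 [255.9, 323.5] 1879 [ 0.4397 -0.3036  0.0864] [ 0.378  -0.373   0.0041] [ 0.5034 -0.2507  0.1104]
can 0.93 [168.0, 305.7] 521 [ 0.6856 -0.2596  0.1281] [ 0.6654 -0.2894  0.0104] [ 0.7195 -0.2355  0.1337]
deburrer 0.79 [236.5, 383.2] 283 [ 0.4964 -0.4848  0.0227] [ 0.4543 -0.5     0.0042] [ 0.5461 -0.4734  0.0289]
```

```bash
python3 - <<'E'
from h import *
a=cv2.imread("pics/side0.png");b=cv2.imread("pics/top0.png")
cv2.imwrite("pics/both0.png",cv2.resize(np.vstack([a,b])[:, :],(512,768))[:,:][0:600] if 0 else cv2.resize(np.hstack([a,b]),(800,300)))
cv2.imwrite("pics/top0b.png",cv2.resize(b,(800,600)))
np.set_printoptions(precision=4,suppress=True)
for n in("side","top"):
    c=camera(n);P=pts(c);p=P.reshape(-1,3)
    # dome sphere fit
    m=(p[:,2]>.06)&(p[:,2]<.115)&(np.hypot(p[:,0]-.44,p[:,1]+.31)<.06)&(c["depth"].ravel()>0);q=p[m]
    x=np.linalg.lstsq(np.c_[2*q,np.ones(len(q))],(q**2).sum(1),rcond=None)[0]
    print(n,"dome",x[:3],np.sqrt(x[3]+x[:3]@x[:3]),q[:,2].max(),len(q))
    # handle bar
    for t in trace(n,"drawer_handle")[:1]:
        q=P[t["pixels"]&(c["depth"]>0)]; 
        q=q[(q[:,2]>.12)&(q[:,2]<.14)]
        # front-most 
        for y in np.arange(-.04,.28,.02):
            w=q[abs(q[:,1]-y)<.01]
            if len(w)>3: print(round(y,2),len(w),np.percentile(w[:,0],[2,25,50,75,98]),w[w[:,0]<np.percentile(w[:,0],20)][:,2].mean())
    # cabinet top
    m=(abs(p[:,2]-.15)<.006)&(p[:,0]>.6)&(p[:,1]>-.2)&(p[:,1]<.45); 
    if n=="top":
        (cx,sz,an)=cv2.minAreaRect(p[m][:,:2].astype(np.float32)); print("cab",cx,sz,an)
E
```

```text
side dome [ 0.4411 -0.3151  0.0503] 0.05821793353718672 0.10986605046231834 1059
-0.04 23 [0.6763 0.677  0.6776 0.6792 0.6875] 0.13145452697757778
-0.02 42 [0.6723 0.6743 0.6758 0.6785 0.6845] 0.13155035443773905
0.0 40 [0.6695 0.6709 0.6718 0.6741 0.6807] 0.12931779878500016
0.02 47 [0.6663 0.668  0.6689 0.6707 0.6783] 0.13065506220396275
0.04 120 [0.6188 0.6315 0.6479 0.6654 0.6725] 0.12830901478782256
0.06 105 [0.6148 0.6198 0.6593 0.6625 0.6714] 0.12668266047230609
0.08 88 [0.6113 0.6156 0.6574 0.6594 0.669 ] 0.1266675985339759
0.1 95 [0.6077 0.6131 0.6542 0.6562 0.6654] 0.1269729595434815
0.12 102 [0.6052 0.61   0.651  0.6531 0.6629] 0.1274046725643084
0.14 110 [0.6013 0.6064 0.6479 0.6499 0.6598] 0.1267490175867634
0.16 137 [0.5986 0.6053 0.6226 0.6461 0.6555] 0.12728852414304156
0.18 140 [0.5983 0.6221 0.6409 0.6431 0.653 ] 0.12739120487099645
0.2 69 [0.6378 0.6391 0.6403 0.6427 0.6503] 0.1300074650320431
0.22 70 [0.6343 0.6355 0.637  0.6385 0.6469] 0.13133333768664543
0.24 76 [0.6305 0.6323 0.6332 0.6345 0.6423] 0.128847164568443
0.26 96 [0.6287 0.6301 0.6314 0.6353 0.6404] 0
[... 537 characters left out ...]
85973184712759
0.1 49 [0.6082 0.6131 0.6183 0.6555 0.6615] 0.12798647472333963
0.12 51 [0.6052 0.6093 0.6131 0.6515 0.6638] 0.12881113180519294
0.14 52 [0.6025 0.6067 0.6107 0.6501 0.6589] 0.12989823220879082
0.16 92 [0.5998 0.6055 0.6207 0.6439 0.6561] 0.13003526076409366
0.18 33 [0.5991 0.6193 0.6389 0.6424 0.6515] 0.1292318838626241
0.2 27 [0.6374 0.6398 0.6412 0.648  0.6509] 0.12806393576268568
0.22 17 [0.6349 0.6363 0.6371 0.6375 0.643 ] 0.1327292457867547
0.24 20 [0.6317 0.6331 0.6346 0.638  0.6444] 0.1285488533511242
0.26 16 [0.6288 0.6299 0.6314 0.6351 0.6456] 0.1272990917217168
cab (0.7801724672317505, 0.13007774949073792) (0.25581055879592896, 0.32016608119010925) 9.067639350891113
```

View pics/top0b.png

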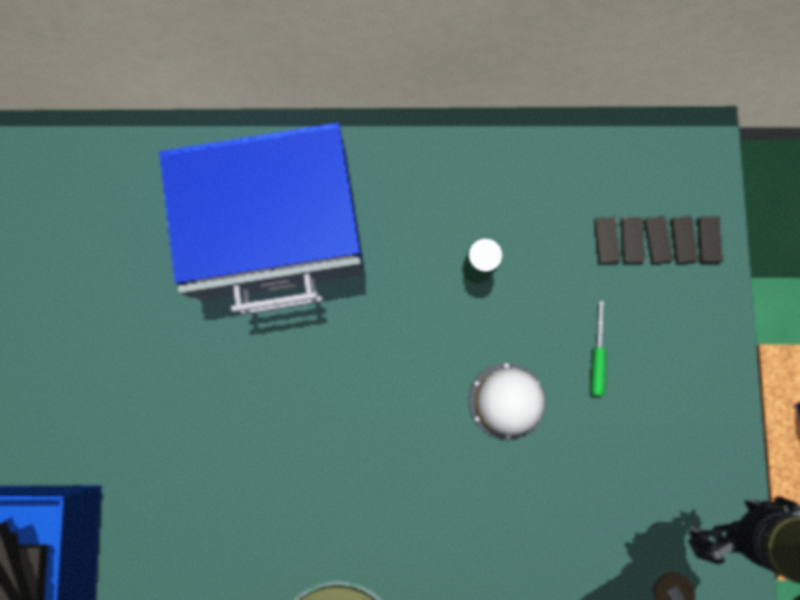

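View pics/side0.png

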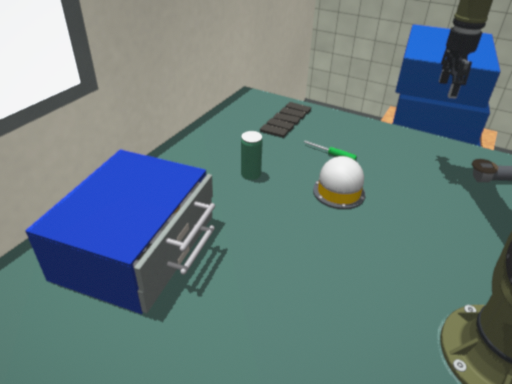

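Top view: the handle bar runs from about (235,305) to (320,298), the dome is at (508,402), the can at (485,255) and the deburrer at (598,350). The cabinet is yawed +0.158 rad, with the bar centre near (0.613, 0.104).

```bash
python3 - <<'E'
from h import *
print(tool([.613,.104,.20]), tool([.613,.104,.20])*.3)
E
```

```text
[ 2.00525262 -1.6424855   0.1043077 ] [ 0.60157579 -0.49274565  0.03129231]
```

Call:
step_arm:
  steps:
    - [0.25,[1,-0.82,0.0],[0,0,-0.104]]
    - [0.25,[1,-0.82,0.0],[0,0,-0.104]]
    - [0.25,[1,-0.82,0.0],[0,0,-0.104]]
    - [0.25,[1,-0.82,0.0],[0,0,-0.104]]
    - [0.25,[1,-0.82,0.0],[0,0,-0.104]]
    - [0.25,[1,-0.82,0.0],[0,0,-0.104]]
    - [0.25,[1,-0.82,0.0],[0,0,-0.104]]
    - [0.25,[1,-0.82,0.0],[0,0,-0.104]]
    - [0.25,[1,-0.82,0.0],[0,0,-0.104]]
    - [0.25,[1,-0.82,0.0],[0,0,-0.104]]
    - [0.25,[1,-0.82,0.0],[0,0,-0.104]]
    - [0.25,[1,-0.82,0.0],[0,0,-0.104]]
  squeeze: 50

```text
time_s: 1.9
tool_pos: [0.4398, -0.2446, 0.2316]
tool_rot: [0.858, 0.514, -0.0, 0.001]
wrist_force: [0.0, -0.9, -0.6]
width: 0.0318
grasp_force: 0.0
```

```bash
cat > go.py <<'E'
from h import *
import sys
x,y,z,a=map(float,sys.argv[1:5])  # a: desired azimuth of tool y, deg
s=read_state(); r=R.from_quat(s["tool_rot"]); Y=r.as_matrix()[:,1]
d=(a-np.degrees(np.arctan2(Y[1],Y[0]))+180)%360-180
want=R.from_euler("z",a,degrees=True)*R.from_matrix(np.array([[0,1,0],[1,0,0],[0,0,-1.]]).T)
rv=(r.inv()*want).as_rotvec()/2/np.pi
np.set_printoptions(precision=4,suppress=True)
print("shift",tool([x,y,z]),"turn",rv,"z-turn deg",d,"|mm|",np.linalg.norm(tool([x,y,z]))*300)
print(s["time_s"],s["tool_pos"],"w",s["width"],"F",s["wrist_force"],"g",s["grasp_force"],s["qpos"])
E
python3 go.py .613 .104 .2 9.07
```

```text
shift [ 1.2971 -0.0394  0.104 ] turn [ 0.      0.0002 -0.1034] z-turn deg 37.23034184285311 |mm| 390.5540746620099
1.9 [ 0.4398 -0.2446  0.2316] w 0.03182279371144204 F [ 0.0023 -0.8774 -0.6023] g 0.0 [ 0.8591  0.0254 -0.4094  1.7947  0.0115  1.3231 -0.0445]
```

Call:
step_arm:
  steps:
    - [0.25,[1,-0.04,0.0],[0,0,-0.1034]]
    - [0.25,[1,-0.04,0.0],[0,0,-0.1034]]
    - [0.25,[1,-0.04,0.0],[0,0,-0.1034]]
    - [0.25,[1,-0.04,0.0],[0,0,-0.1034]]
    - [0.25,[1,-0.04,0.0],[0,0,-0.1034]]
    - [0.25,[1,-0.04,0.0],[0,0,-0.1034]]
    - [0.25,[1,-0.04,0.0],[0,0,-0.1034]]
    - [0.25,[1,-0.04,0.0],[0,0,-0.1034]]
    - [0.25,[1,-0.04,0.0],[0,0,-0.1034]]
    - [0.25,[1,-0.04,0.0],[0,0,-0.1034]]

```text
time_s: 2.73
tool_pos: [0.5712, 0.0229, 0.2307]
tool_rot: [0.65, 0.76, -0.001, -0.0]
wrist_force: [0.4, -0.2, 0.0]
width: 0.032
grasp_force: 0.0
```

```bash
python3 go.py .613 .104 .2 9.07
```

```text
shift [0.2458 0.1794 0.1019] turn [-0.0002  0.0001 -0.0006] z-turn deg 0.22122647218083102 |mm| 96.27709408090185
2.7333 [0.5712 0.0229 0.2307] w 0.032024808375252255 F [ 0.4293 -0.1521  0.0035] g 0.0 [ 0.5072  0.2133 -0.6801  1.6314  0.1377  1.3468 -0.0382]
```

Call:
step_arm:
  steps:
    - [0.25,[0.246,0.18,0.1],[0,0,-0.0006]]
    - [0.25,[0.246,0.18,0.1],[0,0,-0.0006]]
    - [0.25,[0.246,0.18,0.1],[0,0,-0.0006]]
    - [0.25,[0.246,0.18,0.1],[0,0,-0.0006]]
    - [0.25,[0.246,0.18,0.1],[0,0,-0.0006]]

```text
time_s: 3.15
tool_pos: [0.6129, 0.1037, 0.2005]
tool_rot: [0.649, 0.761, -0.001, -0.0]
wrist_force: [0.0, -1.0, 0.5]
width: 0.032
grasp_force: 0.0
```

```bash
python3 go.py .613 .104 .107 9.07; python3 - <<'E'
from h import *
c=camera("top");save(c,"top1"); i=cv2.imread("pics/top1.png")[120:260,80:280]; cv2.imwrite("pics/top1c.png",cv2.resize(i,(800,560)))
E
```

```text
shift [0.0015 0.0012 0.3118] turn [-0.0003  0.0002 -0.0001] z-turn deg 0.023945225751958787 |mm| 93.52768501538355
3.15 [0.6129 0.1037 0.2005] w 0.032040289726316756 F [ 0.0413 -1.0497  0.5053] g 0.0 [ 0.3492  0.3566 -0.7036  1.5469  0.2361  1.3269 -0.2232]
```

View pics/top1c.png

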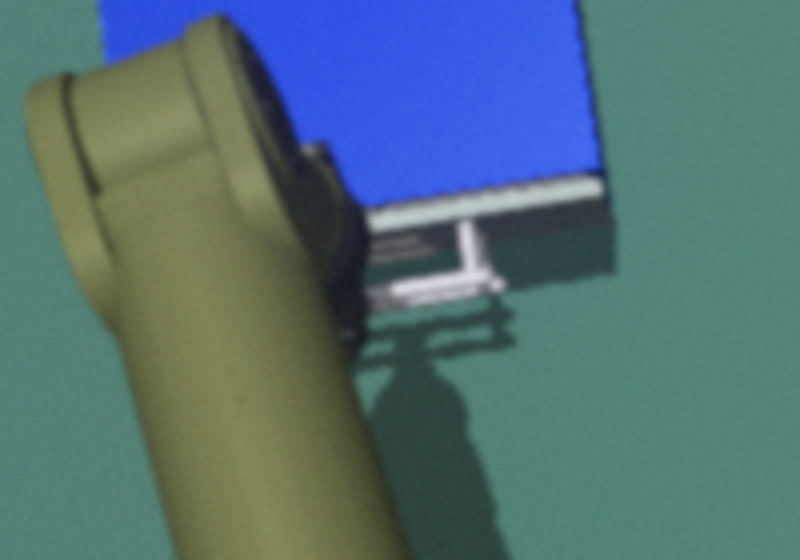

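The arm covers the left half of the bar and the gripper stands over its middle. Next I lower the fingers slowly around the bar.

Call:
step_arm:
  steps:
    - [0.25,[0.001,0.001,0.05],[0,0,0]]
    - [0.25,[0.001,0.001,0.1],[0,0,0]]
    - [0.25,[0.001,0.001,0.15],[0,0,0]]
    - [0.25,[0.001,0.001,0.19],[0,0,0]]
    - [0.25,[0.001,0.001,0.22],[0,0,0]]
    - [0.25,[0.001,0.001,0.25],[0,0,0]]
    - [0.25,[0.001,0.001,0.25],[0,0,0]]

```text
time_s: 3.78
tool_pos: [0.6123, 0.1052, 0.1246]
tool_rot: [0.649, 0.761, -0.001, -0.001]
wrist_force: [-0.6, -0.6, -0.5]
width: 0.032
grasp_force: 0.0
```

Call:
step_arm:
  steps:
    - [0.25,[0,0.001,0.03],[0,0,0]]
    - [0.25,[0,0.001,0.06],[0,0,0]]
    - [0.25,[0,0.001,0.06],[0,0,0]]
    - [1,[0,0.001,0.06],[0,0,0]]
    - [1,[0,0.001,0.06],[0,0,0]]
    - [1,[0,0.001,0.06],[0,0,0]]
    - [1,[0,0.001,0.06],[0,0,0]]
    - [1,[0,0.001,0.06],[0,0,0]]

```text
time_s: 4.45
tool_pos: [0.6137, 0.1068, 0.1085]
tool_rot: [0.648, 0.761, 0.0, 0.0]
wrist_force: [0.4, 0.9, -1.5]
width: 0.0097
grasp_force: 48.8
```

```bash
python3 go.py .4649 .0805 .107 9.07
```

```text
shift [-0.0077 -0.5038  0.0047] turn [ 0.0001 -0.      0.0003] z-turn deg -0.0985403597135246 |mm| 151.15183866952998
4.45 [0.6137 0.1068 0.1085] w 0.009713909398263365 F [ 0.3897  0.9229 -1.4588] g 48.754196763038635 [ 0.3267  0.4335 -0.6812  1.648   0.2922  1.1639 -0.2658]
```

Call:
step_arm:
  steps:
    - [1,[0,-0.03,0],[0,0,0]]
    - [1,[0,-0.06,0],[0,0,0]]
    - [1,[0,-0.1,0],[0,0,0]]
    - [1,[0,-0.14,0],[0,0,0]]
    - [1,[0,-0.18,0],[0,0,0]]
    - [1,[0,-0.22,0],[0,0,0]]
    - [1,[0,-0.26,0],[0,0,0]]
    - [1,[0,-0.3,0],[0,0,0]]
    - [1,[0,-0.34,0],[0,0,0]]
    - [1,[0,-0.38,0],[0,0,0]]
    - [1,[0,-0.41,0],[0,0,0]]
    - [1,[0,-0.44,0],[0,0,0]]
    - [1,[0,-0.45,0],[0,0,0]]
    - [1,[0,-0.45,0],[0,0,0]]

```text
time_s: 5.62
tool_pos: [0.4787, 0.0852, 0.1084]
tool_rot: [0.648, 0.761, -0.001, -0.0]
wrist_force: [-2.5, 1.6, 1.6]
width: 0.0103
grasp_force: 50.7
```

```bash
python3 go.py .4649 .0805 .107 9.07
```

```text
shift [-0.008  -0.048   0.0048] turn [-0.0003  0.0001  0.0003] z-turn deg -0.09809625971155356 |mm| 14.670284843533455
5.6167 [0.4787 0.0852 0.1084] w 0.010329230334835824 F [-2.54    1.5637  1.5675] g 50.68532109260559 [ 0.4777  0.1304 -0.7445  1.9725  0.1007  1.0772 -0.1506]
```

Call:
step_arm:
  steps:
    - [1,[0,-0.01,0],[0,0,0]]
    - [1,[0,-0.02,0],[0,0,0]]
    - [1,[0,-0.02,0],[0,0,0]]

```text
time_s: 5.87
tool_pos: [0.4743, 0.0844, 0.1084]
tool_rot: [0.648, 0.761, 0.0, -0.0]
wrist_force: [-0.2, 1.8, -0.8]
width: 0.0103
grasp_force: 50.5
```

Call:
step_arm:
  steps:
    - [1,[0,-0.008,0],[0,0,0]]
    - [1,[0,-0.015,0],[0,0,0]]
    - [1,[0,-0.015,0],[0,0,0]]

```text
time_s: 6.12
tool_pos: [0.47, 0.0838, 0.1084]
tool_rot: [0.648, 0.761, 0.0, 0.0]
wrist_force: [2.8, 4.0, -1.6]
width: 0.0101
grasp_force: 50.3
```

Call:
step_arm:
  steps:
    - [1,[0,-0.008,0],[0,0,0]]
    - [1,[0,-0.015,0],[0,0,0]]
    - [1,[0,-0.015,0],[0,0,0]]

```text
time_s: 6.37
tool_pos: [0.4701, 0.0838, 0.1086]
tool_rot: [0.648, 0.761, 0.005, 0.003]
wrist_force: [16.7, 5.3, -16.4]
width: 0.0102
grasp_force: 49.1
```

```bash
python3 go.py .4649 .0805 .107 9.07
```

```text
shift [-0.0081 -0.0188  0.0049] turn [ 0.0019 -0.0002  0.0003] z-turn deg -0.0989373735660024 |mm| 6.330123235448081
6.3667 [0.4701 0.0838 0.1086] w 0.010194205210659932 F [ 16.735    5.3155 -16.3863] g 49.052016735076904 [ 0.4909  0.0944 -0.7458  2.0026  0.073   1.0589 -0.1276]
```

Call:
step_arm:
  steps:
    - [1,[0,0.012,0],[0,0,0]]
    - [0.25,[0,0.012,0],[0,0,0]]
    - [0.25,[0,0.012,0],[0,0,0]]
    - [0.25,[0,0.012,0],[0,0,0]]
    - [0.25,[0,0.012,0],[0,0,0]]
    - [0.25,[0,0.012,-0.05],[0,0,0]]
    - [0.25,[0,0.012,-0.12],[0,0,0]]
    - [0.25,[0,0.012,-0.25],[0,0,0]]
    - [0.25,[0,0.012,-0.38],[0,0,0]]
    - [0.25,[0,0.012,-0.45],[0,0,0]]
    - [0.25,[0,0.012,-0.45],[0,0,0]]

```text
time_s: 7.28
tool_pos: [0.4716, 0.0837, 0.2486]
tool_rot: [0.648, 0.761, 0.003, 0.004]
wrist_force: [0.1, 0.3, -0.1]
width: 0.0319
grasp_force: 0.0
```

```bash
python3 - <<'E'
from h import *
np.set_printoptions(precision=4,suppress=True)
s=read_state();print(s["tool_pos"],s["width"],s["wrist_force"])
I=[]
for n in("side","top"):
    c=camera(n); save(c,n+"2"); I.append(cv2.imread(f"pics/{n}2.png")); P=pts(c)
    for t in("plate","collar","drawer_handle","drawer"):
        for r in trace(n,t)[:2]:
            m=r["pixels"]&(c["depth"]>0); q=P[m]
            print(n,t,round(r["confidence"],2),r["pixel"],m.sum(),np.median(q,0) if len(q) else"",*(np.percentile(q,[2,98],axis=0) if len(q) else ""))
cv2.imwrite("pics/b2.png",cv2.resize(np.hstack([I[0][100:340,20:340],I[1][100:340,60:380]]),(800,300)))
E
```

```text
[0.4716 0.0837 0.2486] 0.031931898980261365 [ 0.1056  0.3125 -0.1349]
side plate 0.75 [267.4, 191.2] 840 [0.5754 0.1848 0.0927] [0.5333 0.1557 0.0813] [0.6184 0.2095 0.0952]
side collar 0.89 [220.1, 225.6] 485 [0.5962 0.0315 0.0965] [0.5705 0.0024 0.0783] [0.6224 0.0539 0.1009]
side drawer_handle 0.65 [246.1, 204.5] 9765 [0.5946 0.1144 0.0886] [ 0.4688 -0.0493  0.0765] [0.7124 0.2536 0.1405]
side drawer 0.7 [245.9, 204.6] 9581 [0.5948 0.1142 0.089 ] [ 0.469  -0.0493  0.0768] [0.7122 0.2533 0.1405]
top plate 0.82 [204.7, 150.0] 340 [0.5903 0.1791 0.0943] [0.5171 0.0515 0.0863] [0.6216 0.2077 0.5959]
top plate 0.33 [196.0, 205.3] 259 [0.5974 0.027  0.0995] [0.5709 0.0021 0.0784] [0.6224 0.0504 0.1051]
top collar 0.74 [196.8, 198.6] 258 [0.5974 0.0274 0.0995] [ 0.5714 -0.0001  0.0787] [0.6224 0.0524 0.1051]
top drawer_handle 0.86 [197.2, 186.9] 5102 [0.6115 0.0757 0.0814] [ 0.4809 -0.0463  0.076 ] [0.6893 0.2486 0.1416]
top drawer 0.62 [198.1, 186.5] 5020 [0.6092 0.0736 0.0814] [ 0.4785 -0.0454  0.076 ] [0.6892 0.2481 0.1417]
```

View pics/b2.png

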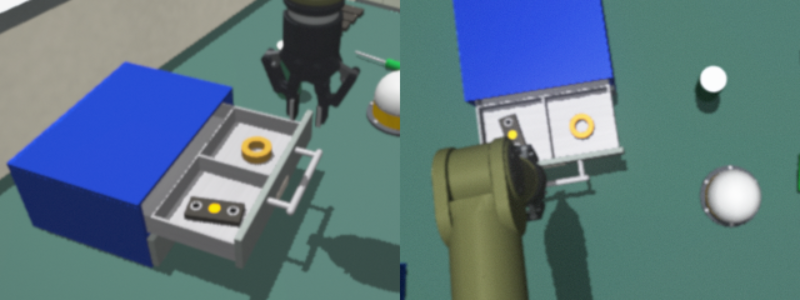

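The drawer is open. The plate is in the left bin (side crop 215,208) and the collar in the right bin (256,149). Next I fit the plate's outline.

```bash
python3 - <<'E'
from h import *
np.set_printoptions(precision=4,suppress=True)
c=camera("side");P=pts(c);r=trace("side","plate")[0]
m=r["pixels"]&(c["depth"]>0)&(abs(P[...,2]-.094)<.005)
q=P[m];print(len(q),cv2.minAreaRect(q[:,:2].astype(np.float32)))
u,S,vt=np.linalg.svd(q[:,:2]-q[:,:2].mean(0),full_matrices=0);print(q.mean(0),S*2*np.sqrt(3/len(q)),np.degrees(np.arctan(vt[0,1]/vt[0,0])))
pr=(q[:,:2]-q[:,:2].mean(0))@vt.T; lo,hi=np.percentile(pr,[1,99],axis=0); print("mid",q[:,:2].mean(0)+((lo+hi)/2)@vt,hi-lo)
f=c["frame"].astype(int); y=m&(f[...,0]>150)&(f[...,1]>120)&(f[...,2]<90); print("dot",y.sum(),P[y].mean(0))
# mask via yellow outside z-limits; handle now
b=(P[...,2]>.118)&(P[...,2]<.135)&(P[...,0]>.44)&(P[...,0]<.487)&(abs(P[...,1]-.08)<.09);print("bar",b.sum(),[ (round(t,2),np.percentile(P[b&(abs(P[...,1]-t)<.01)][:,0],[3,50]) if (b&(abs(P[...,1]-t)<.01)).sum()>3 else 0) for t in(.02,.04,.06,.08,.1,.12,.14)])
E
```

```text
734 ((0.5783180594444275, 0.18020053207874298), (0.09018123894929886, 0.04219493269920349), 20.947690963745117)
[0.5764 0.1817 0.093 ] [0.0892 0.0409] 20.62736391770739
mid [0.5779 0.1806] [0.0881 0.0401]
dot 73 [0.5795 0.1791 0.0934]
bar 409 [(0.02, array([0.4741, 0.4791])), (0.04, array([0.4704, 0.4755])), (0.06, array([0.4676, 0.473 ])), (0.08, array([0.4637, 0.4692])), (0.1, array([0.461 , 0.4664])), (0.12, array([0.4578, 0.4624])), (0.14, array([0.4551, 0.4668]))]
```

```bash
python3 go.py .5785 .1798 .18 -69.2
```

```text
shift [0.2591 0.4123 0.2094] turn [-0.0001  0.0001  0.2177] z-turn deg -78.3653393708645 |mm| 159.01490449097352
7.8833 [0.4688 0.0834 0.2429] w 0.03180622521425719 F [ 0.4284 -0.833   0.4831] g 0.0 [ 0.5262 -0.0387 -0.7306  1.8246 -0.0268  1.3467 -0.0381]
```

Call:
step_arm:
  steps:
    - [-0.4,[0.26,0.412,0.1],[0,0,0.2177]]
    - [-0.4,[0.26,0.412,0.1],[0,0,0.2177]]
    - [-0.4,[0.26,0.412,0.1],[0,0,0.2177]]
    - [-0.4,[0.26,0.412,0.1],[0,0,0.2177]]
    - [-0.4,[0.26,0.412,0.1],[0,0,0.2177]]
    - [-0.4,[0.26,0.412,0.1],[0,0,0.2177]]
    - [-0.4,[0.26,0.412,0.1],[0,0,0.2177]]
    - [-0.4,[0.26,0.412,0.1],[0,0,0.2177]]
    - [-0.4,[0.26,0.412,0.1],[0,0,0.2177]]
    - [-0.4,[0.26,0.412,0.1],[0,0,0.2177]]
    - [-0.4,[0.26,0.412,0.2],[0,0,0.2177]]
    - [-0.4,[0.26,0.412,0.2],[0,0,0.2177]]
    - [-0.4,[0.26,0.412,0.2],[0,0,0.2177]]
    - [-0.4,[0.26,0.412,0.2],[0,0,0.2177]]

```text
time_s: 9.05
tool_pos: [0.5787, 0.1801, 0.1832]
tool_rot: [0.983, 0.182, -0.0, -0.0]
wrist_force: [0.3, 0.7, -0.0]
width: 0.0597
grasp_force: 0.0
```

```bash
python3 go.py .5785 .1798 .09 -69.2
```

```text
shift [-0.0009  0.0008  0.3107] turn [-0.      0.      0.0003] z-turn deg -0.11470964757094748 |mm| 93.21366457704511
9.05 [0.5787 0.1801 0.1832] w 0.05973119677001796 F [ 0.2839  0.698  -0.0499] g 0.0 [ 0.1781  0.3175 -0.6353  1.6118  0.1947  1.2767 -1.6957]
```

Call:
step_arm:
  steps:
    - [-0.4,[0,0,0.06],[0,0,0]]
    - [-0.4,[0,0,0.13],[0,0,0]]
    - [-0.4,[0,0,0.2],[0,0,0]]
    - [-0.4,[0,0,0.25],[0,0,0]]
    - [-0.4,[0,0,0.29],[0,0,0]]
    - [-0.4,[0,0,0.31],[0,0,0]]
    - [-0.4,[0,0,0.31],[0,0,0]]
    - [-0.4,[0,0,0.31],[0,0,0]]

```text
time_s: 9.72
tool_pos: [0.5792, 0.1803, 0.091]
tool_rot: [0.984, 0.181, 0.0, -0.0]
wrist_force: [0.1, -0.1, -0.4]
width: 0.06
grasp_force: 0.0
```

```bash
python3 go.py .5785 .1798 .083 -69.2
```

```text
shift [-0.0026  0.0007  0.0266] turn [ 0.     -0.0002  0.0001] z-turn deg -0.021281888737576082 |mm| 8.015764131829163
9.7167 [0.5792 0.1803 0.091 ] w 0.05998631377114398 F [ 0.1241 -0.0619 -0.4247] g 0.0 [ 0.156   0.401  -0.6129  1.708   0.2533  1.1117 -1.74  ]
```

Call:
step_arm:
  steps:
    - [-0.4,[-0.002,0,0.015],[0,0,0]]
    - [-0.4,[-0.002,0,0.026],[0,0,0]]
    - [-0.4,[-0.002,0,0.026],[0,0,0]]
    - [0.3,[-0.002,0,0.026],[0,0,0]]
    - [0.3,[-0.002,0,0.026],[0,0,0]]
    - [0.3,[-0.002,0,0.026],[0,0,0]]
    - [0.3,[-0.002,0,0.026],[0,0,0]]
  squeeze: 50

```text
time_s: 10.3
tool_pos: [0.5786, 0.1797, 0.0832]
tool_rot: [0.984, 0.18, 0.001, 0.0]
wrist_force: [-0.3, -0.7, 3.8]
width: 0.0382
grasp_force: 51.3
```

Call:
step_arm:
  steps:
    - [0.3,[0,0,-0.02],[0,0,0]]
    - [0.3,[0,0,-0.05],[0,0,0]]
    - [0.3,[0,0,-0.1],[0,0,0]]
    - [0.3,[0,0,-0.16],[0,0,0]]
    - [0.3,[0,0,-0.24],[0,0,0]]
    - [0.3,[0,0,-0.32],[0,0,0]]
    - [0.3,[0,0,-0.4],[0,0,0]]
    - [0.3,[0,0,-0.46],[0,0,0]]
    - [0.3,[0,0,-0.5],[0,0,0]]
    - [0.3,[0,0,-0.5],[0,0,0]]

```text
time_s: 11.13
tool_pos: [0.5791, 0.1806, 0.2355]
tool_rot: [0.984, 0.181, 0.002, -0.0]
wrist_force: [1.1, 0.3, -4.0]
width: 0.0388
grasp_force: 51.1
```

```bash
python3 go.py .441 -.315 .20 -160; python3 - <<'E'
from h import *
np.set_printoptions(precision=4,suppress=True)
c=camera("side");save(c,"s3");P=pts(c)
for r in trace("side","plate")[:2]:
    m=r["pixels"]&(c["depth"]>0);q=P[m];print(r["confidence"],r["pixel"],m.sum(),np.percentile(q,[3,50,97],axis=0))
E
```

```text
shift [-1.0177  1.3808  0.1144] turn [-0.0005 -0.0006  0.2522] z-turn deg -90.80723463349918 |mm| 515.725257605781
11.1333 [0.5791 0.1806 0.2355] w 0.038775052492367124 F [ 1.0953  0.2689 -3.9847] g 51.1160409450531 [ 0.1852  0.2825 -0.6437  1.5448  0.1726  1.3671 -1.6814]
0.58 [251.3, 207.2] 9919 [[ 0.4756 -0.0476  0.0767]
 [ 0.5837  0.1369  0.0861]
 [ 0.6969  0.2514  0.1402]]
0.56 [215.4, 195.5] 704 [[0.5331 0.1502 0.2325]
 [0.561  0.1858 0.2448]
 [0.6213 0.2136 0.247 ]]
```

View pics/s3.png

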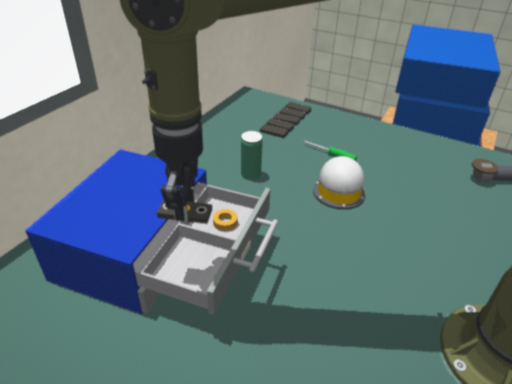

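The plate is held level at (187,211), the drawer is still out and the collar is still in its bin. Next I carry the plate to the dome.

Call:
step_arm:
  steps:
    - [0.3,[-0.02,0.03,0],[0,0,0.004]]
    - [0.3,[-0.05,0.07,0],[0,0,0.01]]
    - [0.3,[-0.1,0.135,0],[0,0,0.018]]
    - [0.3,[-0.16,0.217,0],[0,0,0.025]]
    - [0.3,[-0.22,0.3,0],[0,0,0.035]]
    - [0.3,[-0.28,0.38,0],[0,0,0.045]]
    - [0.3,[-0.34,0.46,0],[0,0,0.053]]
    - [0.3,[-0.4,0.543,0],[0,0,0.06]]
    - [0.3,[-0.46,0.624,0],[0,0,0.07]]
    - [0.3,[-0.52,0.705,0],[0,0,0.08]]
    - [0.3,[-0.58,0.787,0],[0,0,0.09]]
    - [0.3,[-0.63,0.855,0],[0,0,0.098]]
    - [0.3,[-0.67,0.91,0],[0,0,0.105]]
    - [0.3,[-0.7,0.95,0],[0,0,0.11]]
    - [0.3,[-0.71,0.963,0],[0,0,0.112]]
    - [0.3,[-0.71,0.963,0],[0,0,0.112]]

```text
time_s: 12.57
tool_pos: [0.4808, -0.1669, 0.2321]
tool_rot: [0.985, -0.171, -0.0, -0.0]
wrist_force: [-0.3, 0.9, -4.5]
width: 0.0381
grasp_force: 51.1
```

```bash
python3 go.py .441 -.315 .17 -122
```

```text
shift [0.0415 0.5094 0.207 ] turn [-0.      0.0001  0.0342] z-turn deg -12.303431796203824 |mm| 165.4278961599083
12.5667 [ 0.4808 -0.1669  0.2321] w 0.03809491933063423 F [-0.253   0.8511 -4.4708] g 51.09880864620209 [ 0.613   0.0359 -0.3373  1.7827  0.0121  1.3258 -1.6417]
```

Call:
step_arm:
  steps:
    - [0.3,[0.004,0.04,0.01],[0,0,0.003]]
    - [0.3,[0.01,0.1,0.03],[0,0,0.008]]
    - [0.3,[0.015,0.18,0.06],[0,0,0.014]]
    - [0.3,[0.02,0.26,0.09],[0,0,0.02]]
    - [0.3,[0.03,0.34,0.12],[0,0,0.025]]
    - [0.3,[0.035,0.41,0.15],[0,0,0.029]]
    - [0.3,[0.04,0.46,0.18],[0,0,0.032]]
    - [0.3,[0.0415,0.49,0.2],[0,0,0.034]]
    - [0.3,[0.0415,0.509,0.207],[0,0,0.0342]]
    - [0.3,[0.0415,0.509,0.207],[0,0,0.0342]]
    - [0.3,[0.0415,0.509,0.207],[0,0,0.0342]]

```text
time_s: 13.48
tool_pos: [0.4427, -0.3132, 0.1705]
tool_rot: [0.962, -0.274, 0.0, -0.0]
wrist_force: [0.3, 0.8, -3.6]
width: 0.0385
grasp_force: 51.1
```

```bash
python3 - <<'E'
from h import *
np.set_printoptions(precision=4,suppress=True)
s=read_state();print(s["tool_pos"],R.from_quat(s["tool_rot"]).as_matrix()[:,2],s["wrist_force"])
for n in("side","top"):
    c=camera(n);save(c,n+"4");P=pts(c)
    for r in trace(n,"plate")[:2]:
        m=r["pixels"]&(c["depth"]>0);q=P[m]
        if 50<len(q)<3000: 
            print(n,r["confidence"],r["pixel"],m.sum(),np.percentile(q,[3,50,97],axis=0))
            t=q[abs(q[:,2]-s["tool_pos"][2]-.0105)<.005]
            if len(t)>9: print(len(t),cv2.minAreaRect(t[:,:2].astype(np.float32)))
E
python3 go.py .441 -.315 .12 -122
python3 -c "
import cv2;i=cv2.imread('pics/side4.png')[60:260,220:480];cv2.imwrite('pics/s4c.png',cv2.resize(i,(780,600)))"
```

```text
[ 0.4427 -0.3132  0.1705] [ 0.0004  0.0007 -1.    ] [ 0.3259  0.8337 -3.6014]
side 0.7 [142.0, 351.3] 333 [[ 0.3995 -0.5538 -0.0011]
 [ 0.4305 -0.2993  0.1792]
 [ 0.5081 -0.2742  0.1831]]
226 ((0.444793701171875, -0.30564573407173157), (0.05142970383167267, 0.09274530410766602), 60.67378234863281)
top 0.71 [264.5, 325.2] 164 [[ 0.4029 -0.3204  0.1011]
 [ 0.4204 -0.29    0.1819]
 [ 0.4879 -0.2748  0.186 ]]
148 ((0.444960355758667, -0.3073750138282776), (0.033509261906147, 0.08960054069757462), 59.2717399597168)
shift [-0.0026  0.0095  0.1704] turn [-0.     -0.0002  0.0008] z-turn deg -0.2810011671550683 |mm| 51.206113767463826
13.6833 [ 0.4431 -0.3129  0.1711] w 0.03812448824751315 F [ 0.3922 -0.4347 -3.839 ] g 51.104108691215515 [ 0.7528  0.1404 -0.2027  1.7947  0.0299  1.2084 -1.5829]
```

View pics/s4c.png

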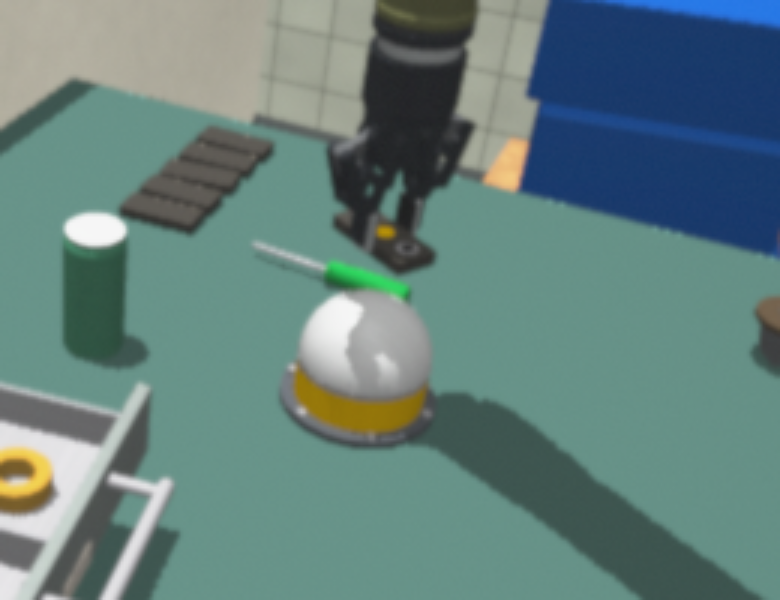

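Plate and dome are in place at crop (385,240) over (367,300). The remaining offset is about 2 mm, and I am lowering the plate.

Call:
step_arm:
  steps:
    - [0.3,[-0.001,0.0085,0.03],[0,0,0]]
    - [0.3,[-0.001,0.0085,0.07],[0,0,0]]
    - [0.3,[-0.001,0.0085,0.11],[0,0,0]]
    - [0.3,[-0.001,0.0085,0.14],[0,0,0]]
    - [0.3,[-0.001,0.0085,0.16],[0,0,0]]
    - [0.3,[-0.001,0.0085,0.17],[0,0,0]]
    - [0.3,[-0.001,0.0085,0.17],[0,0,0]]
    - [0.3,[-0.001,0.0085,0.17],[0,0,0]]

```text
time_s: 14.35
tool_pos: [0.4407, -0.316, 0.1194]
tool_rot: [0.962, -0.274, 0.0, -0.0]
wrist_force: [-0.7, 0.6, -3.9]
width: 0.0384
grasp_force: 51.1
```

```bash
python3 go.py .442 -.3155 .115 -122
```

```text
shift [ 0.0028 -0.0036  0.0147] turn [-0.     -0.      0.0005] z-turn deg -0.16229937671164407 |mm| 4.613321283949145
14.35 [ 0.4407 -0.316   0.1194] w 0.038425542191970745 F [-0.7093  0.5568 -3.8924] g 51.08843386173248 [ 0.7538  0.187  -0.1993  1.8513  0.0411  1.1072 -1.5869]
```

Call:
step_arm:
  steps:
    - [0.3,[0.003,-0.003,0.004],[0,0,0]]
    - [0.3,[0.003,-0.003,0.008],[0,0,0]]
    - [0.3,[0.003,-0.003,0.012],[0,0,0]]
    - [0.3,[0.003,-0.003,0.015],[0,0,0]]
    - [0.3,[0.003,-0.003,0.015],[0,0,0]]
    - [0.3,[0.003,-0.003,0.015],[0,0,0]]

```text
time_s: 14.85
tool_pos: [0.4418, -0.3157, 0.1149]
tool_rot: [0.962, -0.274, -0.0, 0.0]
wrist_force: [-0.2, -0.2, -4.1]
width: 0.0385
grasp_force: 51.1
```

Call:
step_arm:
  steps:
    - [0.3,[0,0,0.003],[0,0,0]]
    - [0.3,[0,0,0.003],[0,0,0]]
    - [0.3,[0,0,0.003],[0,0,0]]

```text
time_s: 15.1
tool_pos: [0.4418, -0.3157, 0.114]
tool_rot: [0.962, -0.274, -0.0, 0.0]
wrist_force: [0.3, 0.1, -4.1]
width: 0.0384
grasp_force: 51.1
```

Call:
step_arm:
  steps:
    - [0.3,[0,0,0.003],[0,0,0]]
    - [0.3,[0,0,0.003],[0,0,0]]
    - [0.3,[0,0,0.003],[0,0,0]]

```text
time_s: 15.35
tool_pos: [0.4419, -0.3157, 0.1132]
tool_rot: [0.962, -0.274, 0.0, 0.0]
wrist_force: [-0.3, 0.3, -3.7]
width: 0.0386
grasp_force: 51.2
```

Call:
step_arm:
  steps:
    - [0.3,[0,0,0.002],[0,0,0]]
    - [0.3,[0,0,0.002],[0,0,0]]
    - [0.3,[0,0,0.002],[0,0,0]]

```text
time_s: 15.6
tool_pos: [0.4419, -0.3157, 0.1131]
tool_rot: [0.962, -0.274, 0.0, 0.0]
wrist_force: [-1.1, 1.3, 1.5]
width: 0.0391
grasp_force: 51.6
```

Call:
step_arm:
  steps:
    - [0.3,[0,0,0.002],[0,0,0]]
    - [0.3,[0,0,0.002],[0,0,0]]
    - [0.3,[0,0,0.002],[0,0,0]]

```text
time_s: 15.85
tool_pos: [0.4419, -0.3158, 0.113]
tool_rot: [0.962, -0.274, 0.0, 0.0]
wrist_force: [-2.8, 2.4, 5.5]
width: 0.0388
grasp_force: 52.1
```

Call:
step_arm:
  steps:
    - [0.3,[0,0,-0.002],[0,0,0]]
    - [0.3,[0,0,-0.002],[0,0,0]]
    - [0.3,[0,0,-0.002],[0,0,0]]
  squeeze: 20

```text
time_s: 16.1
tool_pos: [0.4419, -0.3157, 0.113]
tool_rot: [0.962, -0.274, 0.0, 0.0]
wrist_force: [-2.5, 1.8, 5.2]
width: 0.0383
grasp_force: 52.0
```

Call:
step_arm:
  steps:
    - [0.13,[0,0,0],[0,0,0]]
    - [0.1,[0,0,0],[0,0,0]]
    - [0.08,[0,0,0],[0,0,0]]
    - [0.06,[0,0,0],[0,0,0]]
    - [0.04,[0,0,0],[0,0,0]]
    - [0.02,[0,0,0],[0,0,0]]
    - [0.0,[0,0,0],[0,0,0]]
    - [-0.03,[0,0,0],[0,0,0]]
    - [-0.06,[0,0,0],[0,0,0]]
    - [-0.1,[0,0,0],[0,0,0]]
    - [-0.15,[0,0,0],[0,0,0]]
    - [-0.2,[0,0,0],[0,0,0]]
    - [-0.3,[0,0,0],[0,0,0]]
    - [-0.4,[0,0,0],[0,0,0]]
    - [-0.4,[0,0,0],[0,0,0]]
    - [-0.4,[0,0,0],[0,0,0]]

```text
time_s: 17.43
tool_pos: [0.4418, -0.3157, 0.1126]
tool_rot: [0.962, -0.274, 0.0, 0.0]
wrist_force: [0.3, -0.7, -0.2]
width: 0.0599
grasp_force: 0.0
```

```bash
python3 - <<'E'
from h import *
np.set_printoptions(precision=4,suppress=True)
c=camera("side");save(c,"s5");P=pts(c)
i=cv2.imread('pics/s5.png')[100:230,270:440];cv2.imwrite('pics/s5c.png',cv2.resize(i,(780,600)))
E
```

```text
(no output)
```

View pics/s5c.png

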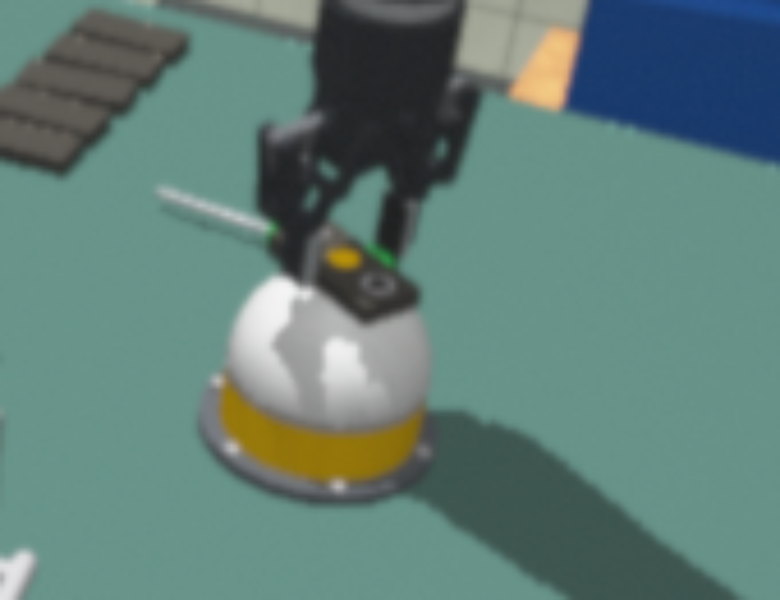

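The plate rests on the crown with its dot at crop (343,257), and the fingers are clear of it. I raise straight up.

Call:
step_arm:
  steps:
    - [-0.4,[0,0,-0.01],[0,0,0]]
    - [-0.4,[0,0,-0.03],[0,0,0]]
    - [-0.4,[0,0,-0.06],[0,0,0]]
    - [-0.4,[0,0,-0.1],[0,0,0]]
    - [-0.4,[0,0,-0.16],[0,0,0]]
    - [-0.4,[0,0,-0.24],[0,0,0]]
    - [-0.4,[0,0,-0.34],[0,0,0]]
    - [-0.4,[0,0,-0.42],[0,0,0]]
    - [-0.4,[0,0,-0.5],[0,0,0]]
    - [-0.4,[0,0,-0.5],[0,0,0]]
    - [-0.4,[0,0,-0.5],[0,0,0]]
    - [-0.4,[0,0,-0.5],[0,0,0]]

```text
time_s: 18.48
tool_pos: [0.4416, -0.3156, 0.2628]
tool_rot: [0.962, -0.274, 0.0, 0.0]
wrist_force: [0.1, 0.6, 0.3]
width: 0.0601
grasp_force: 0.0
```

```bash
python3 - <<'E'
from h import *
np.set_printoptions(precision=4,suppress=True)
for k in range(2):
    c=camera("side");P=pts(c)
    for r in trace("side","plate")[:2]:
        m=r["pixels"]&(c["depth"]>0)&(np.hypot(P[...,0]-.441,P[...,1]+.315)<.06)&(P[...,2]>.11);q=P[m]
        if len(q)<50: continue
        t=q[q[:,2]>.118]; t=t-0
        A=np.c_[t[:,:2]-[.441,-.315],np.ones(len(t))]
        for _ in range(4):
            x=np.linalg.lstsq(A,t[:,2],rcond=None)[0];k_=abs(A@x-t[:,2])<.003;A,t=A[k_],t[k_]
        print(len(t),"tilt",np.degrees(np.hypot(*x[:2])),x[:2],"h",x[2],cv2.minAreaRect(t[:,:2].astype(np.float32)))
        f=c["frame"].astype(int);y=m&(f[...,0]>150)&(f[...,1]>110)&(f[...,2]<90);print("dot",P[y].mean(0))
b=(P[...,2]>.118)&(P[...,2]<.135)&(P[...,0]>.44)&(P[...,0]<.487)&(abs(P[...,1]-.08)<.09);print([np.percentile(P[b&(abs(P[...,1]-t)<.01)][:,0],3) for t in(.04,.08,.12)])
r=trace("side","collar")[0];print(r["confidence"],np.median(P[r["pixels"]],0))
save(c,"s6")
E
```

```text
302 tilt 1.729301575761355 [-0.02   -0.0226] h 0.12258572631239899 ((0.4416631758213043, -0.31322869658470154), (0.04315542057156563, 0.09086146205663681), 57.014930725097656)
dot [ 0.4436 -0.3155  0.1231]
299 tilt 2.3308084456008733 [-0.0247 -0.0324] h 0.12258050662254821 ((0.442215234041214, -0.3123984634876251), (0.04132186248898506, 0.09010428190231323), 59.59413146972656)
dot [ 0.4435 -0.3161  0.1229]
[np.float64(0.47116909158735054), np.float64(0.46403652678603324), np.float64(0.4575348461871336)]
0.64 [0.5958 0.0311 0.0968]
```

View pics/s6.png

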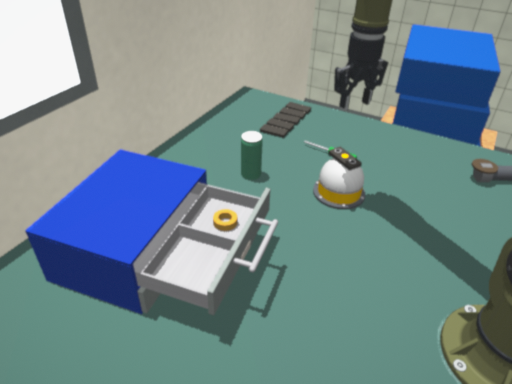

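The picture shows the plate balanced on the dome at (345,157), tilted about 2° and centred within 3 mm. The drawer is at its stop, the collar is in it at (225,219), and the gripper is clear.

```bash
python3 -c "from plant import job_done; print(job_done())"
```

```text
the job is handed in; nothing more can be done
None
```

The job is handed in: the top drawer is out at its stop, the plate is balanced dot up on the dome (about 2° tilt, centred within about 3 mm), the collar is still in the drawer, and the can and deburring tool were not touched; the hand-in gave no verdict.

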